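Find the pot with the check weight and put it on the balance

TASK

Only one of the three identical white pots on the mat still has the check weight in it: find it by its heft. Open the balance's glass lid (press down on the grey pad at its front edge until the catch lets go, then get out of the way and let it swing up) and stand that pot upright in the middle of the weighing pan; leave the lid open, put any other pot you lift back where it stood, and leave the rest of the bench as it is.

Things in the scene. Friction and masses are not known exactly. Their poses are not given: they have to be found in the camera images.
- pot_1: opaque white pot with fixed lid, upright on the mat; body 44 mm diameter up to 42 mm, above it the flat lid 48 mm diameter, 18 mm high; 60 mm tall in all; origin: centre of its underside, z up. The three look the same; an empty one weighs about 0.1 kg, the one with the weight 0.28 to 0.4 kg (the weight is loose inside, it can slide about 4 mm)
- pot_2: opaque white pot with fixed lid, upright on the mat; body 44 mm diameter up to 42 mm, above it the flat lid 48 mm diameter, 18 mm high; 60 mm tall in all; origin: centre of its underside, z up. The three look the same; an empty one weighs about 0.1 kg, the one with the weight 0.28 to 0.4 kg (the weight is loose inside, it can slide about 4 mm)
- pot_3: opaque white pot with fixed lid, upright on the mat; body 44 mm diameter up to 42 mm, above it the flat lid 48 mm diameter, 18 mm high; 60 mm tall in all; origin: centre of its underside, z up. The three look the same; an empty one weighs about 0.1 kg, the one with the weight 0.28 to 0.4 kg (the weight is loose inside, it can slide about 4 mm)
- mat: grey bench mat 230 x 230 x 4 mm, fixed on the bench; origin at the centre of its underside, z up. The three pots stand on it about 125 mm apart with a small vial in their midst, at least 60 mm from centre to centre; the pots stand upright, their undersides 4 mm above the bench
- balance: white balance, fixed, 320 (x) x 210 (y) mm, base 50 mm high; origin on the bench below the pan's centre, x away from its display (which is towards the robot), z up. A square glass shield round the pan: 172 mm wide inside, walls 4 mm, rim 126 mm above the bench, closed by a glass lid. A grey latch box stands in front of it under the lid's edge (x -132 to -90 mm, 124 mm high)
- pan: round steel weighing pan, 90 mm diameter, fixed; origin is the balance's origin, on the bench below the pan's centre
- pan_top (a point): centre of the pan's top face, 62 mm above the bench
- lid (a joint): hinge of the glass lid: 0 closed and latched, positive opens upward, 1.7 rad wide open. Pressing the pad takes it about 6 mm down to its stop at -0.03 rad against a 4 N spring; the catch lets go after about 4 mm, and when the press is taken away the lid swings up by itself in about 2 s and stays up. It cannot be lifted while the catch holds
- lid_hinge (a point): middle of the lid's hinge line (along the balance's y), 90 mm behind the pan's centre, 128 mm above the bench, the lid's underside when closed. The lid is 222 mm from hinge to front edge, 184 mm wide, 4 mm thick; open, it leans back a little past upright, reaching 350 mm above the bench
- lid_pad (a point): middle of the top of the push pad, a grey plate 26 mm (x) x 60 mm (y) at the lid's free front edge, closed 135 mm above the bench and 115 mm in front of the pan's centre; the lid's front edge is 17 mm further to the front. It moves with the lid
- vial: small amber vial with black cap, a bystander on the mat between the pots, 22 mm diameter, 45 mm tall; origin at the centre of its underside
- small_bottle: white bottle, bystander to the left of the mat, 56 mm diameter, 110 mm tall; origin at the centre of its underside
- beaker: glass beaker, bystander to the left of the mat, 66 mm diameter, 90 mm tall; origin at the centre of its underside
- spatula: flat steel spatula 170 mm long lying along its x on the bench beside the balance towards the mat, a bystander
Things that resemble listed ones, but are neither listed nor needed, are in the scene too. What is shaped like the pot_1 but blue is not meant.

How it is judged (in metres and radians):
On the way:
1. the lid has been released and stands open (joint above 1.3 rad) (value of joint lid above 1.3 rad), for 0.2 s.
At the end, for the whole second after the job is handed in: The lid stands open (above 1.3 rad); the pot with the weight (told by the pan carrying more than 2 N from it) stands on the pan, within 25 mm of its centre, upright within 0.1 rad and at rest; the other two pots stand upright within 30 mm of where they started (value of joint lid above 1.3 rad and ((contact force between pot_1 and pan above 2 N and horizontal distance between pot_1 and pan_top below 0.025 m and angle between each of pot_1, pot_2, pot_3's own z axis and vertical below 0.1 rad and linear speed of each of pot_1, pot_2, pot_3 below 0.02 m/s and distance of each of pot_2, pot_3 from where it was at the start of the episode below 0.03 m) or (contact force between pot_2 and pan above 2 N and horizontal distance between pot_2 and pan_top below 0.025 m and angle between each of pot_2, pot_1, pot_3's own z axis and vertical below 0.1 rad and linear speed of each of pot_2, pot_1, pot_3 below 0.02 m/s and distance of each of pot_1, pot_3 from where it was at the start of the episode below 0.03 m) or (contact force between pot_3 and pan above 2 N and horizontal distance between pot_3 and pan_top below 0.025 m and angle between each of pot_3, pot_1, pot_2's own z axis and vertical below 0.1 rad and linear speed of each of pot_3, pot_1, pot_2 below 0.02 m/s and distance of each of pot_1, pot_2 from where it was at the start of the episode below 0.03 m))); the robot touches nothing.
It fails at once if a bystander (vial, small bottle, beaker or spatula) is shifted by more than 40 mm (distance of any of vial, small_bottle, beaker, spatula from where it was at the start of the episode above 0.04 m).
It also fails if it takes over 70 s, if anything falls off the work surface, if the arm or the gripper's body presses on something with over 40 N, if the wrist force passes 120 N, or if a joint passes its speed limit or range.

ROBOT

A 6-joint arm with a two-finger parallel gripper is mounted at the origin on the work surface. World frame = base frame: x ahead of the robot, y to its left, z up, the work surface at z = 0. Lengths are in m, angles in degrees, forces in N, time in s.
With the tool pointing down it reaches from about 0.25 to 0.725 m from the base axis. Payload 9.7 kg.
Tool frame: the origin (TCP) lies midway between the tips of the shut fingers; the grasp point (between the pads) lies bot.grasp_offset behind it (bot.grasp_offset is the distance from the TCP to the grasp point, in m); x points along the fingers, y is the direction in which the jaws open and shut, and the axes are right-handed (so a half turn about x gives the same grasp; the last joint's range is limited). The gripper opens to 85 mm and grips with 20 to 120 N. Pads are 22 mm wide; open, the fingers measure 114 mm over their backs; the gripper's body (76 mm by 85 mm) begins 54 mm behind the grasp point. The pads swing forward as they close: fully open they stand 13 mm farther back than shut.
Start: joints at [71.047, 4.979, 10.078, 95.1, 0, 90], TCP at [0.179, 0.52, 0.231] pointing down, gripper open.
Joint ranges: [-179.16, 179.16], [-48.56, 103.87], [-65.8, 70.77], [-126.05, 130.52], [-82.76, 87.17], [-180, 180]. Speed limits (degrees/s): [127.2, 127.2, 147.25, 180, 180, 180].

INTERFACE

Orientations are given as [roll, pitch, yaw] about the fixed x, y, z axes, in that order (R = Rz(yaw) Ry(pitch) Rx(roll)).
In Python, from workcell import status, camera, bot gives the robot as it stands.
- The arm moves only by the shell command python3 -m jog 'ROWS' [OPENING] [FORCE]. ROWS is text: rows parted by semicolons, each of 4 numbers parted by spaces: the shift along the tool's x, y, z in mm, then the turn about the tool's x in degrees. A call has exactly 8 rows; each row is the pose to reach, as a shift and turn from the pose commanded when the call began, along the tool's axes at that moment; what a row does not reach only later rows make up. A row lasts 1/8 s, in which the tool goes at most 62.5 mm and 10.7 degrees, less where a joint would pass 70% of its speed; a pose out of reach is approached as far as the arm can. A call with a gripper value outside its range is refused whole. OPENING is the opening, from 0 (shut) to 1 (fully open), set as the call begins (- or left out, the last holds). The fingers move at their own pace and stop on an object; FORCE is the grip in N (left out, the last holds). Time passes only in rows, so rows that repeat a pose let the fingers close, or fill a call up. It gives the time, the measured TCP pose, the force and the opening at its end, in the units of the state.
- status.get_obs(): the state, without advancing time (a new reading comes with each control period).
- camera(name): name is "scene" or "top" or "wrist"; returns a dict with "color" (420x560x3 uint8, red, green, blue), "vfov" (degrees; the focal length in pixels is half the picture's height over the tangent of half this angle, whatever the lens; pixels are square), "cx", "cy" (the principal point, pixels), "rvec" (rotation vector, rad) and "tvec" (3), from world to camera coordinates, as OpenCV has them. Camera axes: x right, y down, z forward; pixel columns grow to the right and rows downward; lengths in m; the calibration is good to about 2 mm. A picture is of the moment at which its call begins. There is no depth.
- bot.job_done(): hands the job in, once; it reports no verdict.
The state is a dict: "time": time; "q": joint angles; "qd": joint speeds; "joint_efforts": joint torques, N m; "ee_pos": TCP position; "tcp_rot": TCP orientation; "wrist_force": force on the tool from outside, world axes, zero at the start; "torque": the same for the moment, N m; "opening": finger opening in m.
Only numpy, scipy, OpenCV 4.12 (cv2) and the standard library are available. Lean on these libraries where they do the work, as an engineer would, in place of code of your own. Each camera call takes 0.05 s, during which the arm holds its last target. There are 200 camera calls.

## Working session

There is one attempt and no reset: what is moved stays moved. The work goes in short steps, Python scripts to look and compute and a shell command to move; the robot and the scene stay as the last step left them, time stands still between calls to the robot, and variables do not carry over. Pictures are saved under pics/ and viewed, about 8 in all and at most 12, crops included, and the job is handed in when it is done.

```bash
mkdir -p pics; ls; python3 - <<'E'
from workcell import status,camera,bot
import cv2,numpy as np
print(status.get_obs(),bot.grasp_offset)
for n in("scene","top"):
    c=camera(n);cv2.imwrite(f"pics/{n}0.png",c["color"][:,:,::-1]);print(n,{k:v for k,v in c.items() if k!="color"})
E
```

```text
pics
{'time': 0.0, 'q': array([ 7.10482259e+01,  5.01095713e+00,  1.00342938e+01,  9.50997662e+01,
       -1.72498877e-03,  8.99995160e+01]), 'qd': array([ 0.00184732, -0.03669431, -0.06561756,  0.08528659,  0.07419517,
        0.10929793]), 'joint_efforts': array([-1.58158393e-03, -5.20386672e+01,  4.64801860e+01,  1.62216002e-02,
        8.32992282e-05, -3.04274600e-06]), 'ee_pos': array([0.17855744, 0.51996342, 0.23058301]), 'tcp_rot': array([ -88.70755811,   89.92355099, -107.65884711]), 'wrist_force': array([ 0.17889324,  0.20088511, -0.02232811]), 'torque': array([ 0.02573402, -0.02058951, -0.05052093]), 'opening': 0.08549677990908999} 0.0187
scene {'vfov': 44.60630584816543, 'cx': 288.60659972998826, 'cy': 208.37471005856332, 'rvec': array([ 0.79902706,  2.79006447, -0.77886585]), 'tvec': array([ 0.42107826, -0.29718747,  1.39585595])}
top {'vfov': 46.516026082257724, 'cx': 277.6417502367687, 'cy': 198.3511960238617, 'rvec': array([ 2.19125739, -2.16274165,  0.13990456]), 'tvec': array([0.10340014, 0.58189426, 1.09013736])}
```

View pics/top0.png

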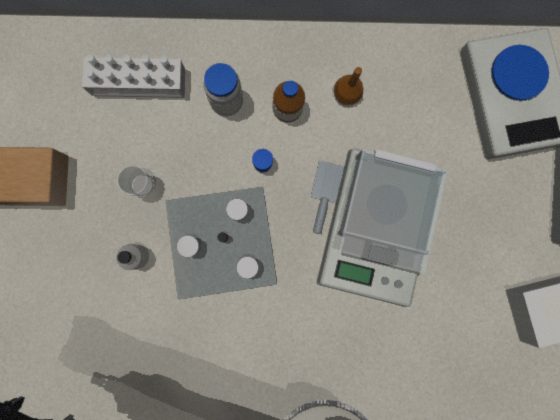

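View pics/scene0.png

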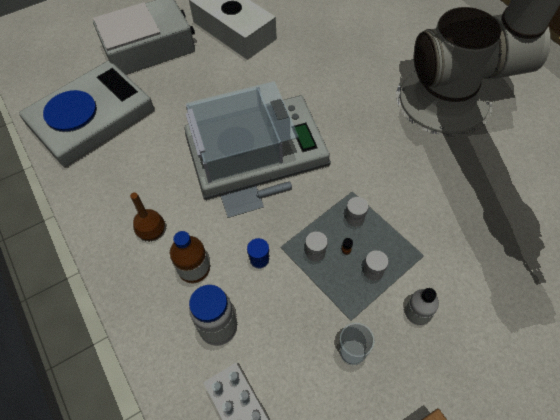

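The top view shows the pots at about (237,210), (188,246) and (248,268), the vial at (223,238), the pan at (387,205) and the pad at (380,252). The scene view shows the same layout. Next I measure.

```bash
cat > h.py <<'E'
import numpy as np,cv2
from workcell import status,camera,bot
def K(c):
    f=c["color"].shape[0]/2/np.tan(np.radians(c["vfov"]/2)); return f
def ray(c,u,v):
    R=cv2.Rodrigues(c["rvec"])[0];f=K(c)
    d=R.T@np.array([(u-c["cx"])/f,(v-c["cy"])/f,1]);o=-R.T@c["tvec"];return o,d
def at(c,u,v,z):
    o,d=ray(c,u,v);return o+d*(z-o[2])/d[2]
def proj(c,p):
    R=cv2.Rodrigues(c["rvec"])[0];q=R@np.asarray(p)+c["tvec"];return np.array([c["cx"],c["cy"]])+K(c)*q[:2]/q[2]
def blob(c,u,v,r=16,thr=None):
    g=cv2.cvtColor(c["color"],cv2.COLOR_RGB2GRAY).astype(int)
    u0,v0=u-r,v-r;p=g[v0:v+r+1,u0:u+r+1]
    t=thr or 165
    n,l,s,ce=cv2.connectedComponentsWithStats((p>t).astype(np.uint8))
    i=1+np.argmax(s[1:,4]);return ce[i]+[u0,v0],s[i]
E
python3 - <<'E'
from h import *
c=camera("top");s=camera("scene")
for u,v in((237,210),(188,246),(248,268)):
    ce,st=blob(c,u,v);x=at(c,*ce,.064);print(ce.round(1),st,x.round(4),"scene proj",proj(s,x).round(1))
for n,u,v,z in(("vial",223,238,.049),("pan",387,205,.062),("pad",380,252,.135),("mat1",166,200,.004),("mat2",265,188,.004),("mat3",275,286,.004),("mat4",177,298,.004),("balBL",321,285,.05),("balBR",410,304,.05),("rimTL",360,151,.128),("rimTR",442,169,.128),('lidBL',340,261,.13),('lidBR',421,270,.13)):
    x=at(c,u,v,z);print(n,x.round(4),proj(s,x).round(1))
a=cv2.resize(c["color"][130:310,300:460],None,fx=4,fy=4,interpolation=cv2.INTER_CUBIC)[:,:,::-1]
a=a[:600]
b=cv2.resize(c["color"][180:300,160:285],None,fx=3,fy=3,interpolation=cv2.INTER_CUBIC)[:,:,::-1]
cv2.imwrite("pics/bal.png",a)
E
```

```text
[236.4 208.6] [  6   5  20  20 312] [0.5527 0.2027 0.064 ] scene proj [315.2 240.3]
[187.3 245.6] [  6   6  20  20 313] [0.4699 0.3085 0.064 ] scene proj [375.6 259.5]
[246.9 267. ] [  5   5  21  21 331] [0.425  0.1772 0.064 ] scene proj [356.5 204.9]
vial [0.4879 0.2321 0.049 ] [347.1 239.6]
pan [ 0.5656 -0.1328  0.062 ] [235.4 139.9]
pad [ 0.4611 -0.0991  0.135 ] [278.2 111.2]
mat1 [0.5757 0.3708 0.004 ] [349.1 318.9]
mat2 [0.6073 0.1405 0.004 ] [279.4 243.2]
mat3 [0.3804 0.1141 0.004 ] [353.7 190.7]
mat4 [0.351  0.3377 0.004 ] [422.4 255.5]
balBL [0.3869 0.0132 0.05  ] [329.2 152.1]
balBR [ 0.3474 -0.1843  0.05  ] [299.3  94.7]
rimTL [ 0.6734 -0.0603  0.128 ] [205.4 163.4]
rimTR [ 0.6375 -0.2346  0.128 ] [185.7 106.8]
lidBL [ 0.4416 -0.0171  0.13  ] [304.  132.1]
lidBR [ 0.4251 -0.185   0.13  ] [272.7  84.1]
```

View pics/bal.png

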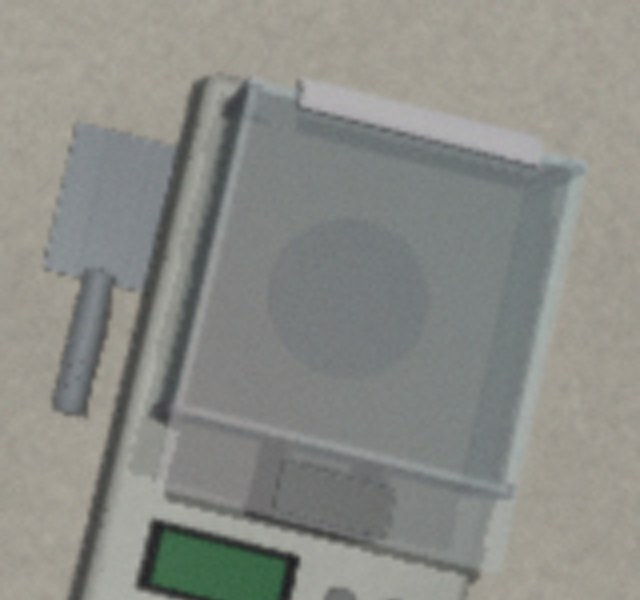

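```bash
cat >> h.py <<'E'
from scipy.spatial.transform import Rotation as Ro
def state():
    o=status.get_obs();R=Ro.from_euler('xyz',o["tcp_rot"],degrees=True).as_matrix();return o,R
def to(p,jaw=None):
    """shift (tool axes, mm) to TCP world p, and turn about tool x to put jaw axis at world angle jaw (deg, mod 180)"""
    o,R=state();d=R.T@(np.array(p)-o["ee_pos"])*1000
    a=np.degrees(np.arctan2(R[1,1],R[0,1]));t=0 if jaw is None else -((jaw-a+90)%180-90)
    print("to",p,"shift",d.round(1),"jawnow",a.round(1),"turn",round(t,1),"q6",o["q"][5].round(1))
E
python3 - <<'E'
from h import *
o,R=state();print(R.round(3))
to([.453,-.109,.24],-12);to([.453,-.109,.24],78)
c=camera("top");print(at(c,383.3,254.8,.135))
E
```

```text
[[-0.     0.325  0.946]
 [-0.001  0.946 -0.325]
 [-1.    -0.001 -0.   ]]
to [0.453, -0.109, 0.24] shift [  -8.8 -505.9  463.8] jawnow 71.0 turn 83.0 q6 90.0
to [0.453, -0.109, 0.24] shift [  -8.8 -505.9  463.8] jawnow 71.0 turn -7.0 q6 90.0
[ 0.45540792 -0.10583063  0.135     ]
```

```bash
python3 -m jog '-2 -40 37;0 0 0 0' 0 2>&1 | tail -1; python3 -m jog '-2 -30 28 0;-4 -70 65 0;-5 -112 103 0;-6 -154 141 0;-7 -196 180 0;-8 -238 218 0;-9 -270 248 0;-9 -290 266 0' 0; python3 -c "
from h import *
to([.453,-.109,.24],78)"
```

```text
invalid input
time: 1.25
ee_pos: [0.3365, 0.1578, 0.2405]
tcp_rot: [35.1, 90.0, 16.0]
wrist_force: [-0.0, -0.4, 0.2]
opening: 0.0001
to [0.453, -0.109, 0.24] shift [   0.6 -214.1  197.2] jawnow 70.9 turn -7.1 q6 44.2
```

```bash
python3 -m jog '0 -30 28 0;0 -66 61 -2;0 -104 96 -4;0 -142 131 -6;0 -178 164 -7;0 -206 190 -7;20 -214 197 -7;50 -214 197 -7'; python3 -c "
from h import *
to([.453,-.109,.135],78)"
```

```text
time: 2.25
ee_pos: [0.4534, -0.108, 0.19]
tcp_rot: [-4.5, 89.9, -16.6]
wrist_force: [-0.3, 0.6, 0.2]
opening: 0.0001
to [0.453, -0.109, 0.135] shift [55.  -1.1 -0.3] jawnow 77.9 turn -0.1 q6 -1.3
```

```bash
python3 -m jog '20 0 0 0;38 0 0 0;48 0 0 0;54 0 0 0;57 0 0 0;59 0 0 0;61 0 0 0;62 0 0 0'; python3 -c "
from h import *
o,R=state();print(R.round(2),o['wrist_force'])"
```

```text
time: 3.25
ee_pos: [0.4529, -0.1069, 0.1287]
tcp_rot: [2.3, 90.0, -9.7]
wrist_force: [-3.3, 0.9, 5.8]
opening: 0.0003
[[ 0.    0.21  0.98]
 [-0.    0.98 -0.21]
 [-1.    0.    0.  ]] [-3.29794132  0.89096408  5.78770302]
```

```bash
python3 -m jog '-40 0 -40 0;-75 0 -85 0;-100 0 -125 0;-100 0 -150 0;-100 0 -160 0;-100 0 -160 0;-100 0 -160 0;-100 0 -160 0' 0.8; python3 -c "
from h import *
c=camera('scene');cv2.imwrite('pics/s1.png',c['color'][:,:,::-1])
to([.5527,.2027,.15],66);to([.425,.1772,.15],-49);to([.470,.3085,.15],13)"
```

```text
time: 4.25
ee_pos: [0.2967, -0.0738, 0.2279]
tcp_rot: [179.1, 89.9, 167.1]
wrist_force: [0.1, -0.0, -0.1]
opening: 0.0684
to [0.5527, 0.2027, 0.15] shift [ 77.7 323.5 193.3] jawnow 78.0 turn 12.0 q6 -2.0
to [0.425, 0.1772, 0.15] shift [ 77.8 272.1  73.7] jawnow 78.0 turn -53.0 q6 -2.0
to [0.47, 0.3085, 0.15] shift [ 77.8 409.9  90.5] jawnow 78.0 turn 65.0 q6 -2.0
```

View pics/s1.png

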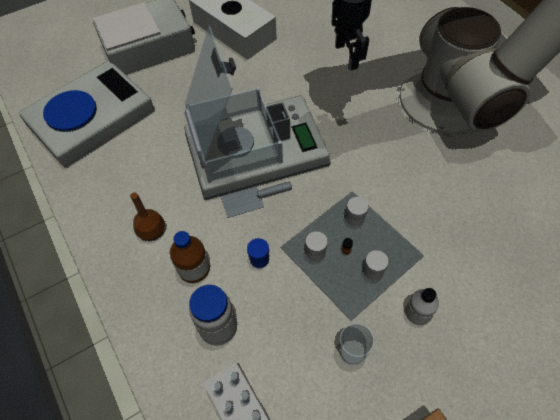

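```bash
python3 -m jog '0 25 15 0;0 68 40 0;10 118 70 0;25 170 101 0;40 222 132 0;58 270 161 0;78 308 184 0;78 323 193 0' 0.8; python3 -c "
from h import *
to([.5527,.2027,.032],78);c=camera('top');cv2.imwrite('pics/t2.png',c['color'][:,:,::-1])"
```

```text
time: 5.3
ee_pos: [0.5525, 0.2039, 0.1467]
tcp_rot: [-148.5, 89.7, -160.4]
wrist_force: [-0.1, -0.4, 1.0]
opening: 0.0685
to [0.5527, 0.2027, 0.032] shift [114.7  -0.9   0.9] jawnow 78.1 turn 0.1 q6 32.1
```

```bash
python3 -m jog '15 -1 0 0;40 -1 0 0;65 -1 0 0;88 -1 0 0;105 -1 0 0;113 -1 0 0;117 -1 0 0;117 -1 0 0' 0.8; python3 -m jog '0 0 0 0;0 0 0 0;0 0 0 0;0 0 0 0;0 0 0 0;0 0 0 0;0 0 0 0;0 0 0 0' 0.3 40;  python3 -m jog '-5 0 0 0;-12 0 0 0;-20 0 0 0;-28 0 0 0;-30 0 0 0;-30 0 0 0;-30 0 0 0;-30 0 0 0'; python3 -c "
from h import *
o,R=state();print(o['wrist_force'],o['torque'])"
```

```text
time: 6.35
ee_pos: [0.552, 0.2013, 0.0336]
tcp_rot: [26.0, 90.0, 14.0]
wrist_force: [0.2, 0.2, 0.2]
opening: 0.0683
time: 7.35
ee_pos: [0.5523, 0.2016, 0.0343]
tcp_rot: [34.7, 89.9, 22.8]
wrist_force: [0.1, 0.4, 5.9]
opening: 0.047
time: 8.35
ee_pos: [0.5516, 0.2012, 0.063]
tcp_rot: [-145.6, 90.0, -157.6]
wrist_force: [-0.1, -0.4, -1.1]
opening: 0.0469
[-0.11161279 -0.43675896 -1.12395943] [ 0.0321003  -0.02312705  0.01158622]
```

Pot at (0.553,0.203) weighs about 1.1 N, so it's empty. I'll put it back and go to the next.

```bash
python3 -m jog '6 0 0 0;14 0 0 0;22 0 0 0;27 0 0 0;29 0 0 0;30 0 0 0;30 0 0 0;30 0 0 0'; python3 -m jog '0 0 0 0;0 0 0 0;0 0 0 0;0 0 0 0;-10 0 0 0;-40 0 0 0;-75 0 0 0;-90 0 0 0' 0.8; python3 -c "
from h import *
to([.425,.1772,.127],78);to([.47,.3085,.127],78)"
```

```text
time: 9.35
ee_pos: [0.5518, 0.2012, 0.0343]
tcp_rot: [10.5, 90.0, -1.5]
wrist_force: [-3.4, -0.7, 6.4]
opening: 0.0467
time: 10.35
ee_pos: [0.5527, 0.2016, 0.126]
tcp_rot: [32.0, 89.8, 20.0]
wrist_force: [0.7, -0.2, 0.0]
opening: 0.0683
to [0.425, 0.1772, 0.127] shift [  -1.4  -50.3 -119.8] jawnow 78.0 turn 0.0 q6 32.0
to [0.47, 0.3085, 0.127] shift [  -1.1   87.4 -103. ] jawnow 78.0 turn 0.0 q6 32.0
```

```bash
python3 -m jog '0 -7 -18 0;0 -18 -44 0;0 -31 -74 0;0 -42 -101 0;0 -49 -117 0;0 -50 -120 0;0 -50 -120 0;0 -50 -120 0';python3 -m jog '10 0 0 0;30 0 0 0;55 0 0 0;75 0 0 0;86 0 0 0;90 0 0 0;91 0 0 0;91 0 0 0' 0.8; python3 -m jog '0 0 0 0;0 0 0 0;0 0 0 0;0 0 0 0;0 0 0 0;0 0 0 0;0 0 0 0;0 0 0 0' 0.3 40;  python3 -m jog '-5 0 0 0;-12 0 0 0;-20 0 0 0;-28 0 0 0;-30 0 0 0;-30 0 0 0;-30 0 0 0;-30 0 0 0'; python3 -c "
from h import *
o,R=state();print(o['wrist_force'],o['torque'])"
```

```text
time: 11.35
ee_pos: [0.4246, 0.1774, 0.1231]
tcp_rot: [-151.7, 90.0, -163.6]
wrist_force: [0.5, 0.2, -0.7]
opening: 0.0684
time: 12.35
ee_pos: [0.4244, 0.1774, 0.0329]
tcp_rot: [36.1, 89.9, 24.1]
wrist_force: [0.3, -0.6, -0.4]
opening: 0.0684
time: 13.35
ee_pos: [0.4244, 0.1773, 0.033]
tcp_rot: [27.6, 89.9, 15.7]
wrist_force: [-1.7, -0.4, 6.0]
opening: 0.0464
time: 14.35
ee_pos: [0.4239, 0.1772, 0.062]
tcp_rot: [-145.4, 90.0, -157.4]
wrist_force: [0.5, -0.1, -1.3]
opening: 0.0469
[ 0.47476453 -0.08815294 -1.30834104] [0.00755418 0.00689032 0.05375783]
```

Also about 1 N, so empty. I'll put it back and try the third.

```bash
python3 -m jog '6 0 0 0;14 0 0 0;22 0 0 0;27 0 0 0;29 0 0 0;30 0 0 0;30 0 0 0;30 0 0 0'; python3 -m jog '0 0 0 0;0 0 0 0;0 0 0 0;0 0 0 0;-10 0 0 0;-40 0 0 0;-75 0 0 0;-90 0 0 0' 0.8; python3 -c "
from h import *
to([.47,.3085,.123],78)"
```

```text
time: 15.35
ee_pos: [0.4241, 0.1772, 0.033]
tcp_rot: [4.8, 90.0, -7.2]
wrist_force: [-2.6, -1.6, 5.5]
opening: 0.0467
time: 16.35
ee_pos: [0.4249, 0.1776, 0.1247]
tcp_rot: [34.7, 89.8, 22.7]
wrist_force: [0.4, 0.6, -0.2]
opening: 0.0684
to [0.47, 0.3085, 0.123] shift [  2.  137.4  17. ] jawnow 78.0 turn 0.0 q6 34.6
```

```bash
python3 -m jog '0 17 2 0;0 45 6 0;0 80 10 0;0 110 14 0;0 130 16 0;0 137 17 0;0 137 17 0;0 137 17 0';python3 -m jog '10 0 0 0;30 0 0 0;55 0 0 0;75 0 0 0;86 0 0 0;90 0 0 0;90 0 0 0;90 0 0 0' 0.8; python3 -m jog '0 0 0 0;0 0 0 0;0 0 0 0;0 0 0 0;0 0 0 0;0 0 0 0;0 0 0 0;0 0 0 0' 0.3 60;  python3 -m jog '-5 0 0 0;-12 0 0 0;-20 0 0 0;-28 0 0 0;-30 0 0 0;-30 0 0 0;-30 0 0 0;-30 0 0 0'; python3 -c "
from h import *
o,R=state();print(o['wrist_force'],o['torque'])
c=camera('scene');s=c['color'];c=camera('top')
cv2.imwrite('pics/b3.png',cv2.resize(np.hstack([s[80:320,180:440],c['color'][130:370,130:]]),None,fx=1.15,fy=1.15)[:,:,::-1])
to([.566,-.133,.21],78)"
```

```text
time: 17.35
ee_pos: [0.4688, 0.3073, 0.122]
tcp_rot: [-128.3, 90.0, -140.2]
wrist_force: [0.8, -0.4, -0.6]
opening: 0.0686
time: 18.35
ee_pos: [0.4694, 0.308, 0.0331]
tcp_rot: [44.3, 89.9, 32.3]
wrist_force: [-0.3, 0.2, 0.3]
opening: 0.0684
time: 19.35
ee_pos: [0.4696, 0.3082, 0.0334]
tcp_rot: [49.6, 89.9, 37.6]
wrist_force: [-0.7, 1.0, 5.4]
opening: 0.0461
time: 20.35
ee_pos: [0.4689, 0.3077, 0.062]
tcp_rot: [-131.8, 90.0, -143.7]
wrist_force: [0.1, -0.8, -3.8]
opening: 0.0464
[ 0.09992698 -0.79816522 -3.8250476 ] [0.00216519 0.04726871 0.04693775]
to [0.566, -0.133, 0.21] shift [-147.9 -411.1  186.2] jawnow 78.0 turn 0.0 q6 45.2
```

View pics/b3.png

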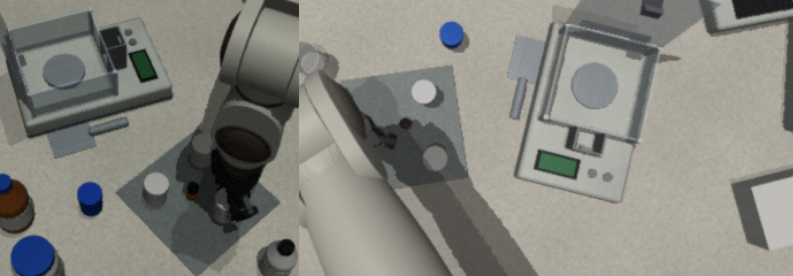

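The third pot pulls 3.8 N, so it has the weight. The picture shows the lid standing open, with the pan at about top pixel (386.5,204). Next I carry the pot over, high above everything.

```bash
python3 -m jog '-12 0 0 0;-35 0 0 0;-62 0 0 0;-90 0 0 0;-118 -0 0 0;-138 0 0 0;-150 0 0 0;-150 0 0 0';python3 -m jog '0 -10 4 0;0 -32 15 0;0 -64 29 0;0 -100 45 0;0 -136 61 0;0 -172 78 0;0 -204 92 0;0 -225 102 0'; python3 -c "
from h import *
to([.566,-.132,.212],78)"
```

```text
time: 21.45
ee_pos: [0.4693, 0.308, 0.2132]
tcp_rot: [46.6, 89.9, 34.6]
wrist_force: [-0.4, -0.1, -3.4]
opening: 0.0465
time: 22.45
ee_pos: [0.5219, 0.0643, 0.2114]
tcp_rot: [-148.8, 89.9, -160.8]
wrist_force: [0.1, 1.1, -3.5]
opening: 0.0463
to [0.566, -0.132, 0.212] shift [  -0.6 -182.8   84.1] jawnow 78.0 turn -0.0 q6 19.1
```

```bash
python3 -m jog '0 -20 9 0;0 -50 23 0;0 -84 38 0;0 -118 54 0;0 -148 68 0;0 -170 78 0;0 -181 83 0;0 -181 83 0'; python3 -c "
from h import *
to([.566,-.132,.0915],78)
c=camera('top');s=camera('scene')
cv2.imwrite('pics/b4.png',cv2.resize(np.hstack([s['color'][30:230,130:400],c['color'][130:330,280:510]]),None,fx=1.6,fy=1.6)[:,:,::-1])"
```

```text
time: 23.45
ee_pos: [0.5656, -0.1282, 0.2116]
tcp_rot: [174.3, 89.9, 162.2]
wrist_force: [-0.8, 2.0, -3.0]
opening: 0.0464
to [0.566, -0.132, 0.0915] shift [120.1  -3.6   1.3] jawnow 78.0 turn -0.0 q6 -0.8
```

View pics/b4.png

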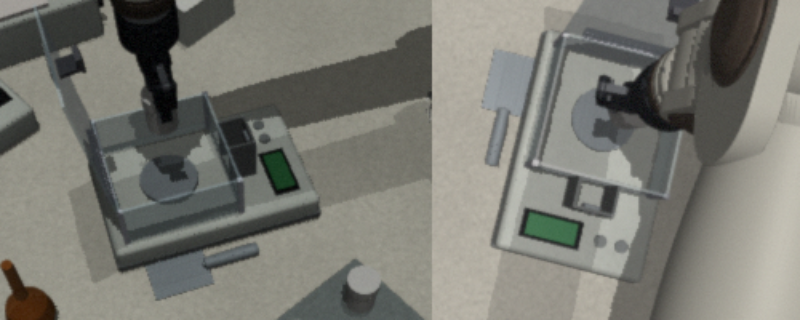

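The gripper holds the pot over the pan (scene crop around (160,120)), well clear of the open lid. I lower it now.

```bash
python3 -m jog '12 -1 1 0;32 -2 1 0;54 -2 1 0;76 -2 1 0;95 -2 1 0;107 -2 1 0;113 -2 1 0;115 -2 1 0'; python3 -m jog '1 0 0 0;2 0 0 0;3 0 0 0;4 0 0 0;5 0 0 0;6 0 0 0;6 0 0 0;6 0 0 0'
```

```text
time: 24.55
ee_pos: [0.5666, -0.1299, 0.0974]
tcp_rot: [-4.0, 90.0, -16.0]
wrist_force: [-0.3, 0.8, -3.5]
opening: 0.0465
time: 25.55
ee_pos: [0.5666, -0.13, 0.0914]
tcp_rot: [-6.6, 90.0, -18.5]
wrist_force: [-0.9, 0.3, -1.6]
opening: 0.0464
```

```bash
python3 -m jog '1 0 0 0;1 0 0 0;1 0 0 0;1 0 0 0;1 0 0 0;1 0 0 0;1 0 0 0;1 0 0 0'; python3 -m jog '0 0 0 0;0 0 0 0;0 0 0 0;0 0 0 0;-5 0 0 0;-20 0 0 0;-45 0 0 0;-75 0 0 0' 0.8;  python3 -m jog '-30 0 0 0;-75 0 0 0;-110 0 0 0;-120 0 -40 0;-120 0 -90 0;-120 0 -140 0;-120 0 -190 0;-120 0 -220 0'; python3 -c "
from h import *
c=camera('top');s=camera('scene')
for n,p,z in(('A',(.5527,.2027),.064),('B',(.425,.1772),.064),('pan',(.566,-.132),.122)):
    for m,k in(('top',c),('scene',s)):
        uv=proj(k,[*p,z]).round().astype(int);ce,st=blob(k,*uv);print(n,m,uv,ce.round(1),st,at(k,*ce,z).round(4))
cv2.imwrite('pics/b5.png',cv2.resize(np.hstack([s['color'][30:270,130:400],c['color'][110:350,150:450]]),None,fx=1.4,fy=1.4)[:,:,::-1])"
```

```text
time: 26.55
ee_pos: [0.5668, -0.13, 0.0914]
tcp_rot: [-0.1, 89.9, -12.0]
wrist_force: [-3.0, 1.2, 4.6]
opening: 0.0464
time: 27.55
ee_pos: [0.5665, -0.1299, 0.1669]
tcp_rot: [-1.4, 90.0, -13.4]
wrist_force: [0.1, -0.6, -0.3]
opening: 0.0682
time: 28.55
ee_pos: [0.3493, -0.0839, 0.2869]
tcp_rot: [-1.2, 89.9, -13.2]
wrist_force: [-0.1, 0.1, 1.4]
opening: 0.0684
A top [236 209] [238.  209.3] [  8   7  21  20 335] [0.5512 0.1992 0.064 ]Traceback (most recent call last):
  File "<string>", line 6, in <module>
    uv=proj(k,[*p,z]).round().astype(int);ce,st=blob(k,*uv);print(n,m,uv,ce.round(1),st,at(k,*ce,z).round(4))
                                                ~~~~^^^^^^^
  File "h.py", line 17, in blob
    i=1+np.argmax(s[1:,4]);return ce[i]+[u0,v0],s[i]
        ~~~~~~~~~^^^^^^^^^
    return _wrapfunc(a, 'argmax', axis=axis, out=out, **kwds)
    return bound(*args, **kwds)
ValueError: attempt to get argmax of an empty sequence
```

```bash
python3 -c "
from h import *
c=camera('top');s=camera('scene')
for n,p,z in(('A',(.5527,.2027),.064),('C',(.425,.1772),.064),('pan',(.566,-.132),.122)):
    uv=proj(c,[*p,z]).round().astype(int);print(n,uv,'scene',proj(s,[*p,z]).round())
    try: ce,st=blob(c,*uv);print(ce.round(1),st,at(c,*ce,z).round(4))
    except Exception as e: print('x')
cv2.imwrite('pics/b5.png',cv2.resize(np.hstack([s['color'][30:270,130:400],c['color'][110:350,150:450]]),None,fx=1.4,fy=1.4)[:,:,::-1])"
```

```text
A [236 209] scene [315. 240.]
[238.  209.3] [  8   7  21  20 334] [0.5512 0.1992 0.064 ]
C [247 267] scene [356. 205.]
[247.7 267.4] [  7   6  21  22 344] [0.4242 0.1754 0.064 ]
pan [394 202] scene [233. 124.]
[393.5 202. ] [  5   6  22  21 356] [ 0.5663 -0.1318  0.122 ]
```

View pics/b5.png

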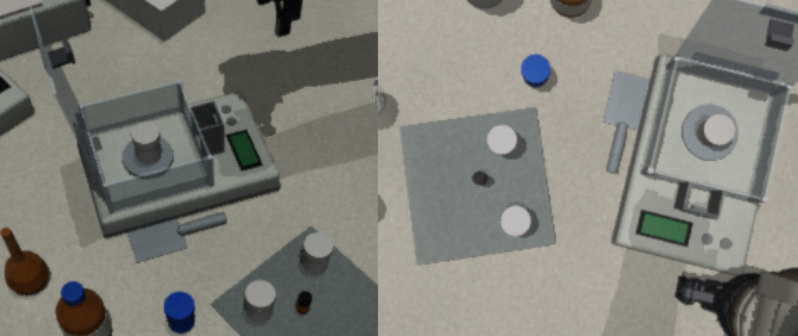

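The pot stands upright on the pan at (0.566,-0.132). The lid is open, the other pots are within 4 mm of their starts, and the arm is clear.

```bash
python3 -c "
from workcell import bot
print(bot.job_done())"
```

```text
the job is handed in; nothing more can be done
None
```

The pot with the weight is standing upright on the weighing pan with the lid open, and the job was handed in at about 29 s of the 70 s allowed.

- **Lid:** I pressed the pad about 6 mm (5.8 N) and backed away. The lid swung up and still stood open in the last picture; I judged that by eye, because I can't read the hinge angle.
- **Heft:** two pots pulled about 1.1 N and 1.3 N, so they are empty. The third pulled 3.8 N (about 3.4 N while carried), so it has the weight.
- **Placement:** the last top picture puts the heavy pot at (0.566, -0.132), within about 2 mm of my measured pan centre.
- **Rest of the bench:** both empty pots went back and measure within about 4 mm of where they started. The vial and spatula look undisturbed; the small bottle and beaker were outside the last crop, but the arm made no contact with them that I know of. The arm was clear of everything when I handed in.

No check failed, apart from one measuring script that crashed on a picture and was rerun.

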